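Close and lock the sprung lid of a thermal cycler

ROBOT

A 6-joint arm with a two-finger parallel gripper is mounted at the origin on the work surface. World frame = base frame: x ahead of the robot, y to its left, z up, the work surface at z = 0. Lengths are in m, angles in rad, forces in N, time in s.
With the tool pointing down it reaches from about 0.35 to 0.725 m from the base axis. Payload 6 kg.
Tool frame: the origin (TCP) lies at the centre of the arm's flange, where the gripper is bolted on; the fingertips stand 173 mm ahead of it and the grasp point (between the pads) lies 155 mm ahead of it; y points along the fingers, z is the direction in which the jaws open and shut, and the axes are right-handed (so a half turn about y gives the same grasp; the last joint's range is limited). The gripper opens to 85 mm and grips with 20 to 120 N. Pads are 22 mm wide; open, the fingers measure 114 mm over their backs; the gripper's body (76 mm by 85 mm) begins 54 mm behind the grasp point. The pads swing forward as they close: fully open they stand 13 mm farther back than shut.
Start: joints at [-0.871, 0.04, 0.085, 0, -1.615, -0.334], TCP at [0.215, -0.56, 0.405] pointing down, gripper open.
Joint ranges: [-2.56, 2.56], [-1.29, 2.01], [-1.08, 1.49], [-3.29, 1.98], [-2.81, -0.18], [-2.99, 2.99]. Speed limits (rad/s): [2.57, 2.57, 3.01, 3.14, 3.14, 3.14].

INTERFACE

Orientations are given as a 3x3 rotation matrix whose columns are the frame's x, y, z axes.
In Python, from plant import robot gives the robot as it stands. The module is installed in compiled form; this text tells all that it offers.
- The arm moves only by the shell command python3 -m creep 'ROWS' [FORCE]. ROWS is JSON, a list of rows, each a list of 3 entries, a list of its own where there are three numbers: the shift along the tool's x, y, z in mm, then the turn about the tool's y in rad, then the closure in counts, from 0 (fully open) to 255 (shut). A call has 1 to 8 rows; each row shifts and turns the commanded pose from where the row before left it, along the tool's axes as they then stand; what a row does not reach is not made up. A row lasts 1/8 s, in which the tool goes at most 62.5 mm and 10.7 degrees, less where a joint would pass 70% of its speed; a pose out of reach is approached as far as the arm can. A call is refused whole if a number of a shift passes 62.5 or a number of a turn 0.188, either way. A call with a gripper value outside its range is refused whole. The fingers move at their own pace and stop on an object; FORCE is the grip in N (left out, the last holds). Time passes only in rows, so rows that do not move let the fingers close. It gives the time, the measured TCP pose, the force and the opening at its end, in the units of the state.
- robot.sense(): the state, without advancing time (a new reading comes with each control period).
- robot.camera(name): name is "scene" or "side" or "wrist"; returns the picture (420x560x3 uint8, red, green, blue); there is no depth.
- robot.camera_model(name): a dict with "fx", "fy", "cx", "cy" (pixels), "xyz" and "orientation" of the camera in the world. Camera axes: x right, y up, looking along -z (the intrinsics and any distortion apply to the point x, -y, -z); pixel columns grow to the right and rows downward; lengths in m; the calibration is good to about 2 mm. A picture is of the moment at which its call begins: read the wrist's pose just before it. camera_model takes no time and is no camera call; for the wrist camera it gives the pose at the moment of the call.
- robot.finish_job(): hands the job in, once; it reports no verdict.
The state is a dict: "clock": time; "joint_pos": joint angles; "qd": joint speeds; "joint_efforts": joint torques, N m; "ee_pos": TCP position; "tcp_rot": TCP orientation; "force": force on the tool from outside, world axes, zero at the start; "moment": the same for the moment, N m; "grip_width": opening from 0.0 (shut) to 1.0 (fully open).
Only numpy, scipy, OpenCV 4.12 (cv2) and the standard library are available. Lean on these libraries where they do the work, as an engineer would, in place of code of your own. Each camera call takes 0.05 s, during which the arm holds its last target.

TASK

Close the thermal cycler: push its spring-raised lid down until it lies level and, while still holding it down, slide the blue lid lock all the way across towards the green dot until it stops, so that the lid stays shut and level when you let go. Feel your way, never bearing on the machine with more than 20 N, and leave the rack, the box and the bottle beside it where they are.

Things in the scene. Friction and masses are not known exactly. Their poses are not given: they have to be found in the camera images.
- cycler: Bench thermal cycler, cream housing 280 (x) x 200 (y) x 129 mm high, fixed on the bench. Origin: centre of its underside. Its x axis points from the front (navy control panel) to the rear (hinge), y to the left as one faces the front, z up; it is turned about the vertical only. It sets the directions named below.
- hinge (a point): Middle of the lid's hinge line, 88 mm behind the cycler's origin and 108 mm above the bench; the line runs along the cycler's y axis. Springs in it lift the lid and push it up again unless it is locked. The lid's weight is not exactly known.
- lid_centre (a point): Middle of the top of the cream lid (178 mm long, 190 wide, 24 thick), 88 mm from the hinge line and 20 mm above it. Axes as the cycler's when the lid is level, z is the normal of the lid's top. At the start it stands tipped up 0.55 rad (31 degrees), front edge raised; shut, it rests on a rubber buffer at the front, level within 0.022 rad, its top about 128 mm above the bench.
- pad (a point): Point to press, on top of the blue lock slide at the lid's front edge; moves with lid and lock. Lid level: 133 mm above the bench, 155 mm in front of the hinge line and 25 above it. Flat face: 18 mm to front and rear of it, 28 to the right (-y), 25 to the left. Pressing here takes 2 to 5 N at first, 4 to 9 N nearly shut, 6 to 11 N to reach the buffer: over the last 8 mm a sprung plate inside resists too.
- rib (a point): Middle of the blue rib on the lock slide, 30 mm to the left (+y) of the pad point: 10 mm thick (y), 34 mm long (front to rear), rising 14 mm above the pad's face. Push its right-hand side to the left to slide the lock; it is no grip, a pinch counts as bearing on the machine.
- lock (a joint): Travel of the lock slide to the lid's left (+y) in m: 0 open (near the red dot), 0.016 locked (near the green dot, on a hard end stop). It starts at 0 to 0.003, stays where it is left and takes about 2.5 N to move. A steel tongue hangs from it over the lid's front; from 0.006 on, the tongue's foot passes under the keeper lip.
- keeper_nominal (a point): Usual place of the middle of the underside of the steel keeper lip (26 mm along y, 5 thick) at the housing's front. The bracket with this lip and the lid's buffer is set by screws, up to 3.5 mm higher or lower, differently each time; its true height is not measured. The lock's foot clears the lip by only 1.5 to 2 mm with the lid right down on the buffer; if higher, it butts against the lip's side.
- tube_rack: Bystander: orange tube rack 84 x 124 x 38 mm, loose, origin at the centre of its underside.
- tip_box: Bystander: blue pipette-tip box with pale lid 84 x 122 x 70 mm, loose, origin at the centre of its underside.
- reagent_bottle: Bystander: amber bottle with blue cap, 68 mm diameter, 140 mm high, loose, origin at the centre of its underside.

How it is judged:
On the way:
1. the lid is pushed down level (within 0.035 rad) while the lock is still open (under 7 mm) (angle between lid_centre's own z axis and vertical below 0.035 rad and value of joint lock below 0.007 m), for 0.05 s.
At the end, for the whole second after the job is handed in: The lid lies level within 0.035 rad and stays so by itself, the lock is within 2.5 mm of its locked end stop, and the rack, box and bottle are within 10 mm of where they stood (angle between lid_centre's own z axis and vertical below 0.035 rad and value of joint lock above 0.0135 m and distance of each of tube_rack, tip_box, reagent_bottle from where it was at the start of the episode below 0.01 m); the robot touches nothing.
It fails at once if the robot bears on the cycler (housing, lid or lock) with more than 20 N (contact force between any of the fingers, the arm and cycler above 20 N).
It fails at once if the tube rack is shifted by more than 10 mm or tipped (distance of tube_rack from where it was at the start of the episode above 0.01 m or angle between tube_rack's own z axis and vertical above 0.2 rad).
It fails at once if the tip box is shifted by more than 10 mm or tipped (distance of tip_box from where it was at the start of the episode above 0.01 m or angle between tip_box's own z axis and vertical above 0.2 rad).
It fails at once if the bottle is shifted by more than 10 mm or tipped (distance of reagent_bottle from where it was at the start of the episode above 0.01 m or angle between reagent_bottle's own z axis and vertical above 0.2 rad).
It also fails if it takes over 58 s, if anything falls off the work surface, if the arm or the gripper's body presses on something with over 40 N, if the wrist force passes 120 N, or if a joint passes its speed limit or range.

## Working session

There is one attempt and no reset: what is moved stays moved. The work goes in short steps, Python scripts to look and compute and a shell command to move; the robot and the scene stay as the last step left them, time stands still between calls to the robot, and variables do not carry over. Pictures are saved under pics/ and viewed, and the job is handed in when it is done.

```bash
mkdir -p pics; ls; cat > h.py <<'E'
import numpy as np, cv2
from plant import robot
def snap(cam,fn):
    m=robot.camera_model(cam); im=robot.camera(cam)
    cv2.imwrite('pics/'+fn+'.png',cv2.cvtColor(im,cv2.COLOR_RGB2BGR)); return im,m
def ray(m,u,v):
    d=np.array([(u-m['cx'])/m['fx'],-(v-m['cy'])/m['fy'],-1.0]); R=np.array(m['orientation']); return np.array(m['xyz']),R@d
def onz(m,u,v,z):
    o,d=ray(m,u,v); return o+d*(z-o[2])/d[2]
def proj(m,p):
    q=np.array(m['orientation']).T@(np.array(p)-np.array(m['xyz'])); return m['cx']+m['fx']*q[0]/-q[2], m['cy']+m['fy']*q[1]/q[2]
def tri(m1,p1,m2,p2):
    o1,d1=ray(m1,*p1);o2,d2=ray(m2,*p2);A=np.array([d1,-d2]).T
    t=np.linalg.lstsq(A,o2-o1,rcond=None)[0];a=o1+t[0]*d1;b=o2+t[1]*d2;return (a+b)/2,np.linalg.norm(a-b)
E
python3 - <<'E'
from h import *
np.set_printoptions(precision=4,suppress=True)
print(robot.sense())
for c in('scene','side','wrist'):
    im,m=snap(c,c+'0'); print(c,m)
E
```

```text
pics
{'clock': 0.0, 'joint_pos': array([-0.8713,  0.0408,  0.0838, -0.0005, -1.6155, -0.3337]), 'qd': array([-0.0001, -0.0002, -0.0001,  0.0026,  0.0004, -0.0005]), 'joint_efforts': array([  0.0003, -36.8212,  34.742 ,   6.9326,  -0.0054,   0.    ]), 'ee_pos': array([ 0.2147, -0.5603,  0.4037]), 'tcp_rot': array([[ 0.9338, -0.0007, -0.3577],
       [ 0.3577,  0.0016,  0.9338],
       [-0.0001, -1.    ,  0.0017]]), 'force': array([-0.1284, -0.0659,  0.3662]), 'moment': array([-0.0008, -0.0033, -0.0052]), 'grip_width': 1.0006931291719432}
scene {'fx': 511.44165560087447, 'fy': 511.44165560087447, 'cx': 276.2404978728024, 'cy': 213.37438319483496, 'xyz': array([1.2606, 0.7533, 1.0166]), 'orientation': array([[-0.7269, -0.467 ,  0.5034],
       [ 0.6867, -0.497 ,  0.5305],
       [ 0.0025,  0.7314,  0.682 ]])}
side {'fx': 381.867672323315, 'fy': 381.867672323315, 'cx': 279.81492676421453, 'cy': 208.73545286520095, 'xyz': array([0.3323, 0.706 , 0.5752]), 'orientation': array([[-0.9355,  0.1796, -0.3044],
       [-0.3528, -0.5246,  0.7748],
       [-0.0205,  0.8322,  0.5541]])}
wrist {'fx': 312.8457430751768, 'fy': 312.8457430751768, 'cx': 277.39380990941925, 'cy': 209.08450537957737, 'xyz': array([ 0.1423, -0.5884,  0.3731]), 'orientation': array([[-0.3575, -0.889 , -0.2861],
       [ 0.9339, -0.3397, -0.1116],
       [ 0.002 , -0.307 ,  0.9517]])}
```

View pics/scene0.png

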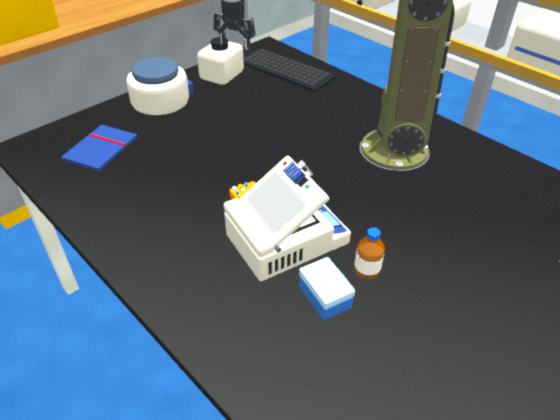

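View pics/side0.png

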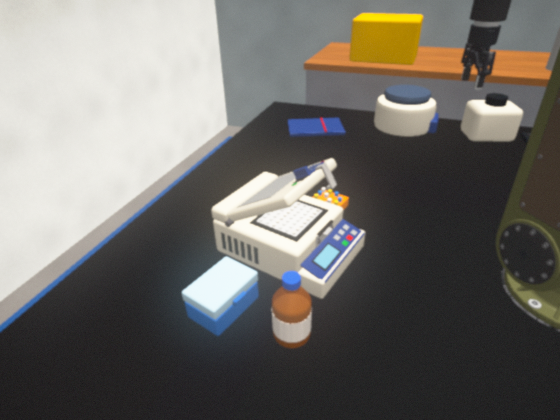

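View pics/wrist0.png

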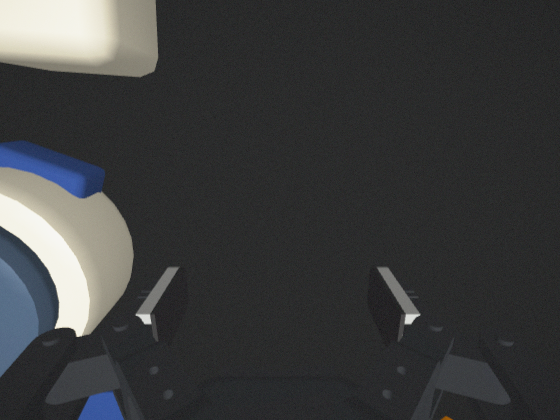

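The scene view puts the cycler around (285,225), its lid front edge around (305,180). The rack is behind it at (240,188), the box at (327,287) and the bottle at (369,255). I'll enlarge the crops to measure corners.

```bash
python3 - <<'E'
import cv2
a=cv2.imread('pics/scene0.png')[145:285,215:365]
cv2.imwrite('pics/sc_crop.png',cv2.resize(a,(640,597),interpolation=cv2.INTER_CUBIC))
a=cv2.imread('pics/side0.png')[150:300,205:375]
cv2.imwrite('pics/si_crop.png',cv2.resize(a,(680,600),interpolation=cv2.INTER_CUBIC))
E
```

```text
(no output)
```

View pics/sc_crop.png

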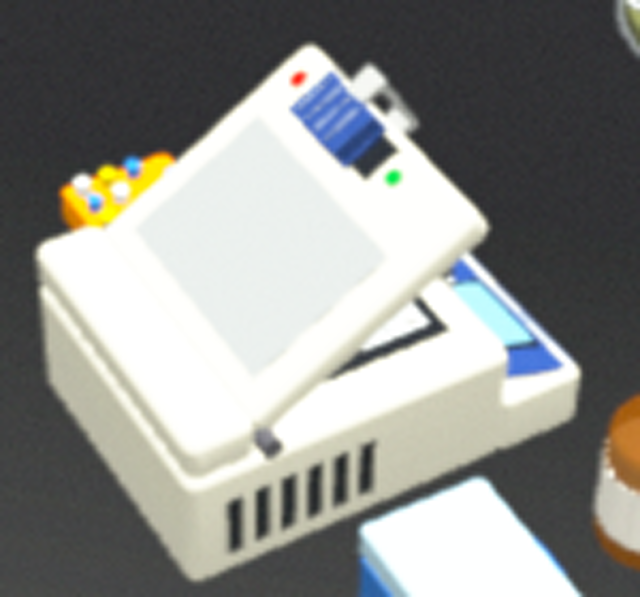

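View pics/si_crop.png

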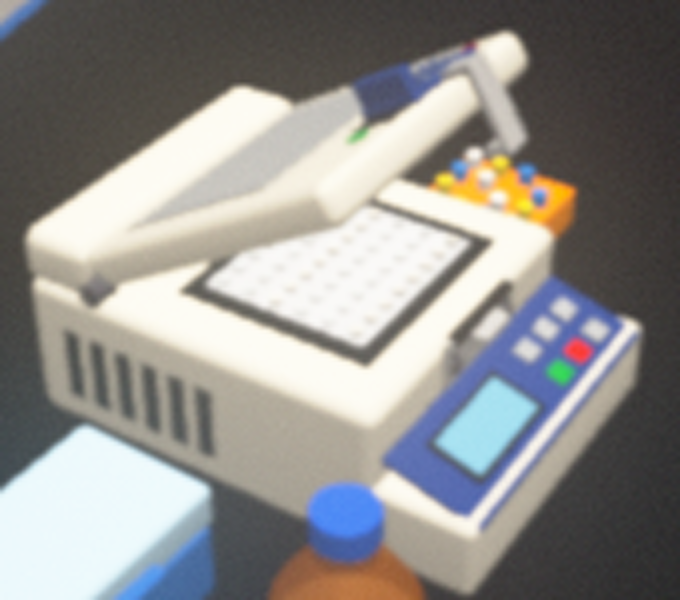

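```bash
python3 - <<'E'
from h import *
np.set_printoptions(precision=4,suppress=True)
ms=robot.camera_model('scene');mi=robot.camera_model('side')
S=lambda u,v:(215+(u+.5)/640*150-.5,145+(v+.5)/597*140-.5)
I=lambda u,v:(205+(u+.5)/4-.5,150+(v+.5)/4-.5)
print('rearleft bottom',onz(ms,*S(197,578),0),onz(mi,*I(55,400),0))
print('frontleft bottom',onz(ms,*S(575,415),0),onz(mi,*I(465,592),0))
for n,a,b in [('green',(393,178),(358,135)),('red',(298,78),(468,47)),('knob',(267,440),(97,290)),('lidFL',(486,228),(325,205)),('rearL top body',(198,460),(40,240))]:
    print(n,*tri(ms,S(*a),mi,I(*b)))
E
```

```text
rearleft bottom [0.7108 0.1175 0.    ] [0.7238 0.1111 0.    ]
frontleft bottom [0.4426 0.1841 0.    ] [0.4565 0.1764 0.    ]
green [0.5395 0.1021 0.2067] 0.0031542676310694715
red [ 0.5141 -0.0031  0.2076] 0.003525291605718249
knob [0.6721 0.1368 0.1084] 0.0014539815388789647
lidFL [0.5328 0.1682 0.2074] 0.004435682332632339
rearL top body [0.7144 0.1236 0.1183] 0.009515652111262474
```

```bash
python3 -m creep '[[[0,-16,0],0.151,0],[[0,-16,0],0.151,0],[[0,-16,0],0.151,0],[[0,-16,0],0.151,0],[[10,0,41],0,0],[[10,0,41],0,0],[[10,0,41],0,0],[[10,0,41],0,0]]'; python3 -m creep '[[[10,0,41],0,0],[[10,0,41],0,0],[[10,0,41],0,0],[[10,0,41],0,0],[[10,0,41],0,0],[[10,0,41],0,0],[[10,0,41],0,0],[[10,0,41],0,0]]'
```

```text
clock: 1.15
ee_pos: [0.2926, -0.4092, 0.4684]
tcp_rot: [[0.972, -0.0, 0.236], [-0.236, 0.0, 0.972], [-0.0, -1.0, 0.0]]
force: [0.3, -0.2, 0.4]
grip_width: 0.997
clock: 2.15
ee_pos: [0.4477, -0.1091, 0.4686]
tcp_rot: [[0.972, -0.0, 0.236], [-0.236, 0.0, 0.972], [-0.0, -1.0, 0.0]]
force: [1.5, 0.2, 0.2]
grip_width: 1.003
```

```bash
python3 -m creep '[[[10,0,41],0,0],[[10,0,41],0,0],[[10,0,41],0,0],[[5,0,20],0,0],[[0,0,0],0,0],[[0,0,0],0,0]]'; python3 - <<'E'
from h import *
print(robot.sense()['ee_pos'],robot.sense()['force'])
im,m=snap('wrist','w1'); print(m['xyz'])
E
```

```text
clock: 2.9
ee_pos: [0.5149, 0.0196, 0.4689]
tcp_rot: [[0.972, 0.0, 0.236], [-0.236, -0.0, 0.972], [0.0, -1.0, -0.0]]
force: [-0.1, -0.6, 0.3]
grip_width: 0.999
[0.51485734 0.01955718 0.4689098 ] [-0.10359008 -0.60232788  0.30475729]
[0.43947123 0.03811991 0.43822864]
```

View pics/w1.png

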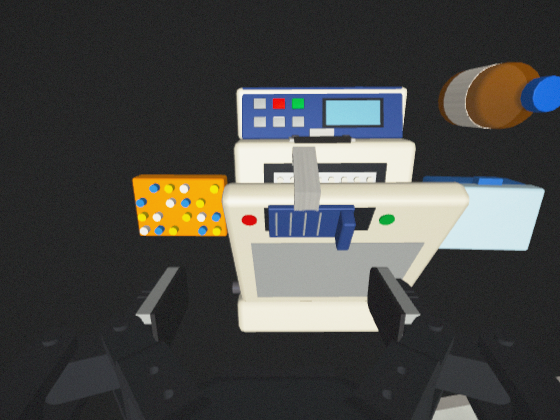

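```bash
cat >> h.py <<'E'
yaw=-0.238; X=np.array([np.cos(yaw),np.sin(yaw),0]);Y=np.array([-np.sin(yaw),np.cos(yaw),0]);Z=np.array([0,0,1.])
O=np.array([0.5595,0.050,0])
def lidpt(m,u,v,h,th=0.55):
    # returns lid coords (a along lid toward rear from hinge, y) of the ray hit on plane at height h above hinge line in lid frame
    H=O+.088*X+.108*Z; n=np.cos(th)*Z+np.sin(th)*X; ax=np.cos(th)*X-np.sin(th)*Z
    o,d=ray(m,u,v); t=(h-(o-H)@n)/(d@n); p=o+t*d; return (p-H)@ax*1e3,(p-H)@Y*1e3,p
E
python3 - <<'E'
from h import *
np.set_printoptions(precision=4,suppress=True)
m=robot.camera_model('wrist')
im=cv2.imread('pics/w1.png');cv2.imwrite('pics/w1c.png',cv2.resize(im[175:260,210:410],(800,340),interpolation=cv2.INTER_CUBIC))
for n,u,v,h in [('red',249,220,.02),('green',387,219.5,.02),('lidFR',225,186,.02),('lidFL',467,187,.02),('padR front',269,206,.025),('padR rear',269,236,.025),('rib top FR',337,212,.039),('ribtop FL',355,208,.039)]:
    print(n,*lidpt(m,u,v,h))
H=O
print('panelFR z~.07?',onz(m,239,88,.06),onz(m,406,88,.06))
E
```

```text
red -149.16901513218906 -62.726245731735474 [ 0.5168 -0.0042  0.203 ]
green -149.56789252934286 47.502812543223435 [0.5425 0.103  0.2032]
lidFR -187.6668932646641 -76.98476937424357 [ 0.4815 -0.0103  0.2231]
lidFL -186.33263794675867 94.49845177257765 [0.5231 0.1561 0.2224]
padR front -171.8657134310809 -46.17157406476605 [0.5044 0.0158 0.2191]
padR rear -134.24040402340114 -46.97097145225549 [0.5354 0.0075 0.1995]
rib top FR -181.57688497848457 0.5957790734583662 [0.5145 0.0615 0.2362]
ribtop FL -185.72520373679905 12.082132276259669 [0.5138 0.0735 0.2383]
panelFR z~.07? [0.4082 0.0011 0.06  ] [0.453  0.1844 0.06  ]
```

View pics/w1c.png

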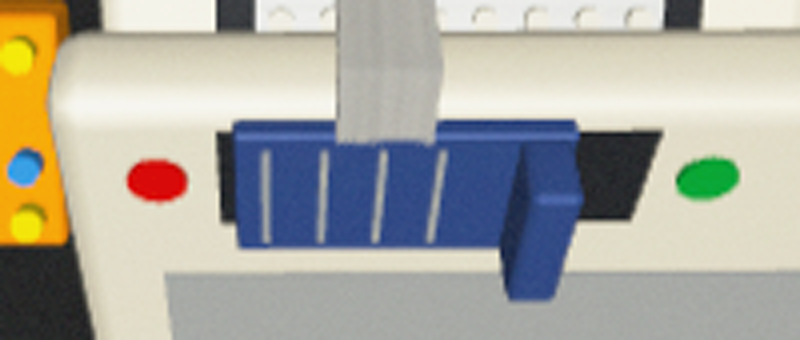

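```bash
python3 - <<'E'
from h import *
np.set_printoptions(precision=4,suppress=True)
m=robot.camera_model('wrist')
C=lambda u,v:(210+(u+.5)/4-.5,175+(v+.5)/4-.5)
for n,c,h in [('rib base F',(525,145),.025),('rib base R',(500,238),.025),('top FR',(533,195),.039),('top FL',(580,197),.039),('top RR',(508,298),.039),('top RL',(553,298),.039),('face RF',(236,128),.025),('face RR',(238,246),.025),('rib FL edge',(578,128),.025)]:
    print(n,*lidpt(m,*C(*c),h))
E
```

```text
rib base F -166.21525130807433 7.452778159032097 [0.5218 0.0668 0.2162]
rib base R -136.73976396870515 6.848740167520391 [0.546  0.0603 0.2008]
top FR -168.97963400195707 6.590167754232168 [0.5264 0.0648 0.2296]
top FL -168.38171056311728 15.066904362829458 [0.5289 0.0729 0.2293]
top RR -135.85130199590986 6.87518789302228 [0.5539 0.0584 0.2123]
top RL -135.82928832092367 15.792853578936336 [0.556  0.0671 0.2122]
face RF -171.16755821181394 -46.462303214153565 [0.505  0.0154 0.2188]
face RR -134.0637921302521 -46.87149968176924 [0.5356 0.0076 0.1994]
rib FL edge -171.03691400130037 16.46657475911517 [0.5199 0.0766 0.2187]
```

```bash
python3 -m creep '[[[5,0,7],0,255],[[5,0,7],0,255],[[5,0,7],0,255],[[0,10,0],0,255],[[0,20,0],0,255],[[0,20,0],0,255],[[0,10,0],0,255],[[0,0,0],0,255]]' 40; python3 -m creep '[[[0,0,0],0,255],[[0,0,0],0,255],[[0,0,0],0,255]]';python3 - <<'E'
from h import *
im,m=snap('wrist','w2');im,m=snap('side','s2')
a=im[130:270,240:400,::-1];cv2.imwrite('pics/s2c.png',cv2.resize(a,(640,560),interpolation=cv2.INTER_CUBIC))
E
```

```text
clock: 3.95
ee_pos: [0.5345, 0.037, 0.4079]
tcp_rot: [[0.972, -0.001, 0.236], [-0.236, -0.001, 0.972], [-0.001, -1.0, -0.001]]
force: [0.1, -0.8, 0.5]
grip_width: 0.003
clock: 4.32
ee_pos: [0.5346, 0.0371, 0.4092]
tcp_rot: [[0.972, 0.001, 0.236], [-0.236, 0.0, 0.972], [0.001, -1.0, 0.001]]
force: [-0.0, 0.4, -0.5]
grip_width: 0.002
```

View pics/w2.png

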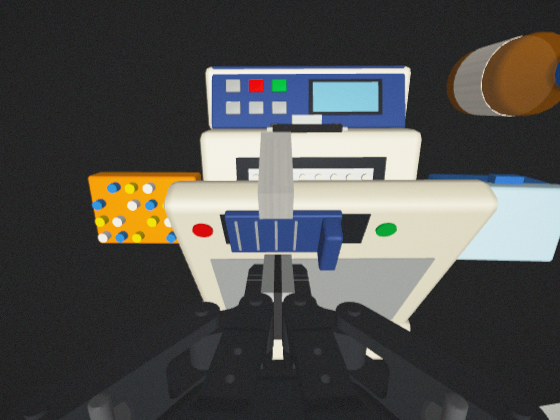

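View pics/s2c.png

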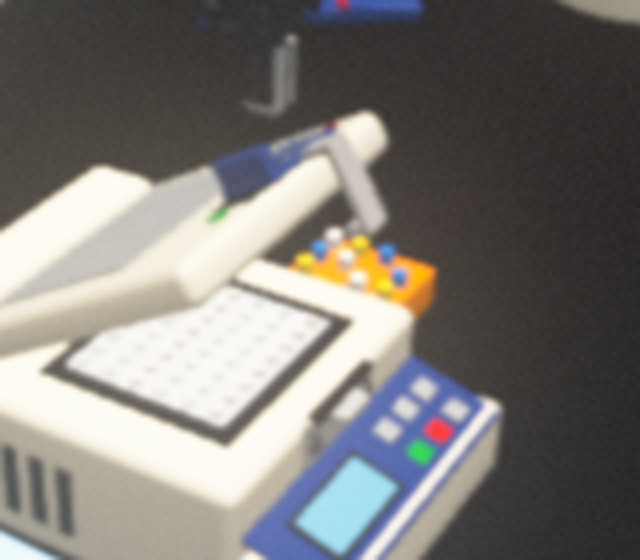

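The wrist view shows the closed tip at (278,258), in line with the pad. The rib's right-hand side is at about col 320 and the tongue is ahead of the tip. Next I go down by feel.

```bash
python3 -m creep '[[[0,8,3],0,255],[[0,8,3],0,255],[[0,2,0],0,255],[[0,2,0],0,255],[[0,0,0],0,255]]'; python3 -m creep '[[[0,2,0],0,255],[[0,2,0],0,255]]';  python3 -m creep '[[[0,2,0],0,255],[[0,2,0],0,255]]'
```

```text
clock: 5.05
ee_pos: [0.536, 0.0429, 0.3887]
tcp_rot: [[0.972, -0.0, 0.236], [-0.236, 0.0, 0.972], [-0.0, -1.0, 0.0]]
force: [-0.2, 0.5, 0.3]
grip_width: -0.001
clock: 5.3
ee_pos: [0.536, 0.0429, 0.3847]
tcp_rot: [[0.972, 0.0, 0.236], [-0.236, 0.0, 0.972], [0.0, -1.0, 0.0]]
force: [-0.1, -0.4, -0.0]
grip_width: -0.003
clock: 5.55
ee_pos: [0.5361, 0.0428, 0.3814]
tcp_rot: [[0.972, 0.001, 0.236], [-0.236, 0.0, 0.972], [0.001, -1.0, 0.0]]
force: [-0.1, -0.1, 3.6]
grip_width: 0.005
```

```bash
python3 -m creep '[[[-3.5,4,0],0,255],[[-3.5,4,0],0,255],[[-3.5,4,0],0,255]]'; python3 -m creep '[[[-3,4.5,0],0,255],[[-3,4.5,0],0,255],[[-3,4.5,0],0,255]]'
```

```text
clock: 5.92
ee_pos: [0.5257, 0.0454, 0.3683]
tcp_rot: [[0.972, 0.0, 0.236], [-0.236, 0.0, 0.972], [0.0, -1.0, 0.0]]
force: [2.1, -0.4, 2.1]
grip_width: 0.003
clock: 6.3
ee_pos: [0.5169, 0.0476, 0.3549]
tcp_rot: [[0.972, 0.0, 0.236], [-0.236, 0.0, 0.972], [0.0, -1.0, 0.0]]
force: [3.0, -0.2, 2.9]
grip_width: 0.001
```

```bash
python3 -m creep '[[[-2,4.7,0],0,255],[[-2,4.7,0],0,255],[[-2,4.7,0],0,255]]'; python3 -m creep '[[[-1.5,4,0],0,255],[[-1.5,4,0],0,255],[[-1.5,4,0],0,255]]'; python3 -m creep '[[[-1,3,0],0,255],[[-1,3,0],0,255]]'
```

```text
clock: 6.68
ee_pos: [0.5109, 0.049, 0.3408]
tcp_rot: [[0.972, -0.001, 0.236], [-0.236, 0.0, 0.972], [-0.001, -1.0, -0.0]]
force: [-1.7, 0.6, 6.3]
grip_width: -0.0
clock: 7.05
ee_pos: [0.5067, 0.05, 0.3288]
tcp_rot: [[0.972, -0.0, 0.236], [-0.236, 0.0, 0.972], [-0.0, -1.0, -0.0]]
force: [-3.1, 1.0, 5.3]
grip_width: -0.002
clock: 7.3
ee_pos: [0.5049, 0.0505, 0.3229]
tcp_rot: [[0.972, 0.0, 0.236], [-0.236, 0.0, 0.972], [0.0, -1.0, 0.0]]
force: [-1.6, 0.4, 5.2]
grip_width: -0.0
```

```bash
python3 -m creep '[[[-2,2.5,0],0,255],[[-2,2.5,0],0,255],[[-2,2.5,0],0,255]]'; python3 -m creep '[[[-1,1.5,0],0,255],[[-1,1.5,0],0,255]]'; python3 - <<'E'
from h import *
print(robot.sense()['force'])
im,m=snap('wrist','w3');im,m=snap('side','s3')
a=im[150:290,205:375,::-1];cv2.imwrite('pics/s3c.png',cv2.resize(a,(680,560),interpolation=cv2.INTER_CUBIC))
E
```

```text
clock: 7.68
ee_pos: [0.4992, 0.0519, 0.3157]
tcp_rot: [[0.972, 0.001, 0.236], [-0.236, 0.0, 0.972], [0.001, -1.0, 0.0]]
force: [2.8, -0.7, 4.1]
grip_width: 0.003
clock: 7.92
ee_pos: [0.4974, 0.0523, 0.3133]
tcp_rot: [[0.972, 0.002, 0.236], [-0.236, -0.0, 0.972], [0.002, -1.0, 0.0]]
force: [4.5, -1.2, 5.8]
grip_width: -0.0
[ 4.54357451 -1.20446775  5.80260626]
```

View pics/w3.png

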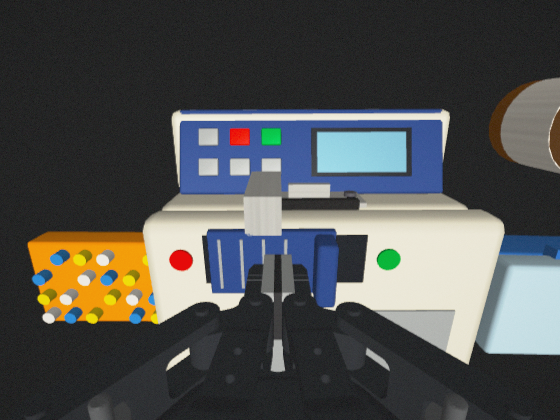

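View pics/s3c.png

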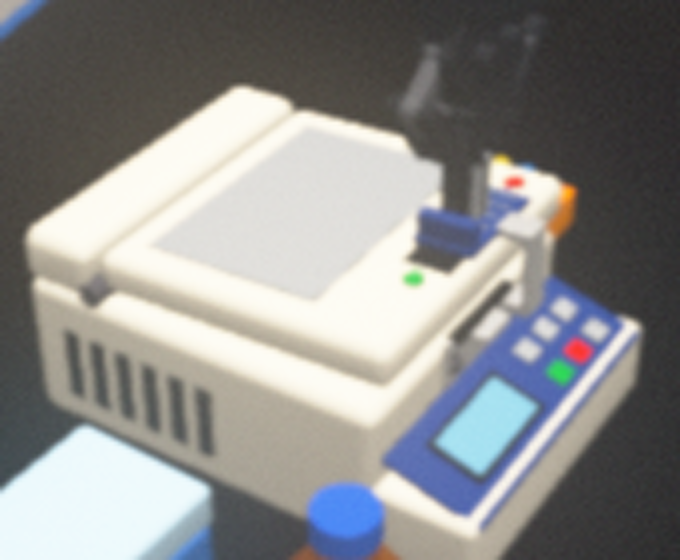

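The lid is nearly level. The tip sits on the pad's face with about 10 mm to the rib (col 314). From here I press straight down in small steps.

```bash
python3 -m creep '[[[0,1,0],0,255],[[0,1,0],0,255],[[0,0,0],0,255]]'; python3 -m creep '[[[0,1,0],0,255],[[0,1,0],0,255],[[0,0,0],0,255]]'; python3 -m creep '[[[0,1,0],0,255],[[0,0,0],0,255]]'
```

```text
clock: 8.4
ee_pos: [0.4972, 0.0524, 0.3113]
tcp_rot: [[0.972, 0.001, 0.236], [-0.236, 0.0, 0.972], [0.001, -1.0, 0.0]]
force: [1.7, -0.8, 5.8]
grip_width: 0.001
clock: 8.78
ee_pos: [0.497, 0.0524, 0.3093]
tcp_rot: [[0.972, 0.0, 0.236], [-0.236, 0.0, 0.972], [0.0, -1.0, 0.0]]
force: [0.4, 0.7, 7.2]
grip_width: -0.001
clock: 9.02
ee_pos: [0.4969, 0.0524, 0.3083]
tcp_rot: [[0.972, -0.0, 0.236], [-0.236, 0.0, 0.972], [-0.0, -1.0, 0.0]]
force: [-0.2, 0.4, 8.5]
grip_width: 0.001
```

```bash
python3 -m creep '[[[0,0.5,0],0,255],[[0,0,0],0,255]]'; python3 -m creep '[[[0,0.5,0],0,255],[[0,0,0],0,255]]'; python3 -m creep '[[[0,0.5,0],0,255],[[0,0,0],0,255]]'
```

```text
clock: 9.28
ee_pos: [0.4969, 0.0524, 0.3078]
tcp_rot: [[0.972, -0.0, 0.236], [-0.236, 0.0, 0.972], [-0.0, -1.0, 0.0]]
force: [-2.1, 0.9, 7.6]
grip_width: -0.002
clock: 9.52
ee_pos: [0.4969, 0.0525, 0.3073]
tcp_rot: [[0.972, -0.0, 0.236], [-0.236, 0.0, 0.972], [-0.001, -1.0, 0.0]]
force: [-1.6, -0.2, 8.4]
grip_width: 0.002
clock: 9.78
ee_pos: [0.4968, 0.0525, 0.3068]
tcp_rot: [[0.972, -0.001, 0.236], [-0.236, 0.0, 0.972], [-0.001, -1.0, 0.0]]
force: [-2.5, 0.0, 8.4]
grip_width: -0.001
```

```bash
for i in 1; do :; done; python3 -m creep '[[[0,0.5,0],0,255],[[0,0,0],0,255]]'; python3 -m creep '[[[0,0.5,0],0,255],[[0,0,0],0,255]]'
```

```text
clock: 10.02
ee_pos: [0.4968, 0.0525, 0.3064]
tcp_rot: [[0.972, -0.001, 0.236], [-0.236, 0.0, 0.972], [-0.001, -1.0, 0.0]]
force: [-3.0, 1.5, 8.2]
grip_width: 0.001
clock: 10.28
ee_pos: [0.4967, 0.0525, 0.306]
tcp_rot: [[0.972, -0.001, 0.236], [-0.236, 0.0, 0.972], [-0.001, -1.0, 0.0]]
force: [-2.7, 2.1, 9.9]
grip_width: 0.003
```

```bash
python3 -m creep '[[[0,0.5,0],0,255],[[0,0,0],0,255]]'; python3 -m creep '[[[0,0.5,0],0,255],[[0,0,0],0,255]]'
```

```text
clock: 10.52
ee_pos: [0.4967, 0.0525, 0.3055]
tcp_rot: [[0.972, -0.001, 0.236], [-0.236, 0.0, 0.972], [-0.001, -1.0, 0.0]]
force: [-4.0, 1.6, 10.3]
grip_width: 0.001
clock: 10.78
ee_pos: [0.4966, 0.0525, 0.305]
tcp_rot: [[0.972, -0.001, 0.235], [-0.235, 0.0, 0.972], [-0.001, -1.0, 0.0]]
force: [-5.8, 2.4, 9.2]
grip_width: 0.001
```

```bash
python3 -m creep '[[[-0.7,0.2,0],0,255],[[0,0,0],0,255]]'; python3 -m creep '[[[-0.3,0.4,0],0,255],[[0,0,0],0,255]]'; python3 -m creep '[[[0,0.4,0],0,255],[[0,0,0],0,255]]'
```

```text
clock: 11.02
ee_pos: [0.4963, 0.0526, 0.3052]
tcp_rot: [[0.972, 0.001, 0.236], [-0.236, 0.0, 0.972], [0.001, -1.0, 0.0]]
force: [-1.7, -0.0, 9.7]
grip_width: -0.002
clock: 11.28
ee_pos: [0.4962, 0.0526, 0.305]
tcp_rot: [[0.972, 0.001, 0.236], [-0.236, 0.0, 0.972], [0.001, -1.0, 0.001]]
force: [-0.4, -0.2, 10.6]
grip_width: 0.0
clock: 11.52
ee_pos: [0.4961, 0.0526, 0.3047]
tcp_rot: [[0.972, 0.001, 0.236], [-0.236, 0.0, 0.972], [0.001, -1.0, 0.0]]
force: [-1.7, 0.4, 10.2]
grip_width: 0.002
```

```bash
python3 -m creep '[[[0,0.4,0],0,255],[[0,0,0],0,255]]'; python3 -m creep '[[[0,0.4,0],0,255],[[0,0,0],0,255]]'
```

```text
clock: 11.78
ee_pos: [0.4961, 0.0526, 0.3046]
tcp_rot: [[0.972, 0.001, 0.236], [-0.236, 0.0, 0.972], [0.001, -1.0, 0.001]]
force: [-2.2, 0.3, 12.6]
grip_width: -0.003
clock: 12.02
ee_pos: [0.4961, 0.0526, 0.3046]
tcp_rot: [[0.972, 0.002, 0.236], [-0.236, 0.0, 0.972], [0.002, -1.0, 0.001]]
force: [-3.2, 1.4, 14.2]
grip_width: -0.001
```

```bash
python3 -m creep '[[[0,0.4,0],0,255],[[0,0,0],0,255]]'; python3 -m creep '[[[-0.2,0.4,0],0,255],[[0,0,0],0,255]]'
```

```text
clock: 12.28
ee_pos: [0.4961, 0.0526, 0.3046]
tcp_rot: [[0.972, 0.002, 0.235], [-0.235, 0.0, 0.972], [0.002, -1.0, 0.001]]
force: [-3.2, 0.0, 15.6]
grip_width: -0.004
clock: 12.52
ee_pos: [0.4959, 0.0526, 0.3045]
tcp_rot: [[0.972, 0.003, 0.235], [-0.235, 0.0, 0.972], [0.002, -1.0, 0.001]]
force: [-3.8, 0.1, 17.7]
grip_width: 0.0
```

Firm stop at TCP z = 0.3046, so the buffer is reached. I back off to about 13 N and ease the fore-aft drag.

```bash
python3 -m creep '[[[-0.5,-1.0,0],0,255],[[0,0,0],0,255]]';python3 - <<'E'
from h import *
im,m=snap('wrist','w4');im,m=snap('side','s4')
a=im[150:290,205:375,::-1];cv2.imwrite('pics/s4c.png',cv2.resize(a,(680,560),interpolation=cv2.INTER_CUBIC))
print(robot.sense()['force'])
E
```

```text
clock: 12.78
ee_pos: [0.4958, 0.0526, 0.3046]
tcp_rot: [[0.972, 0.003, 0.236], [-0.236, 0.0, 0.972], [0.003, -1.0, 0.001]]
force: [0.3, -0.4, 10.7]
grip_width: 0.002
[ 0.30903702 -0.7018349  10.54807691]
```

View pics/w4.png

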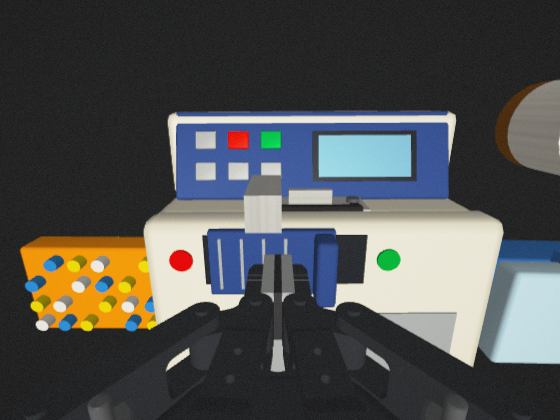

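View pics/s4c.png

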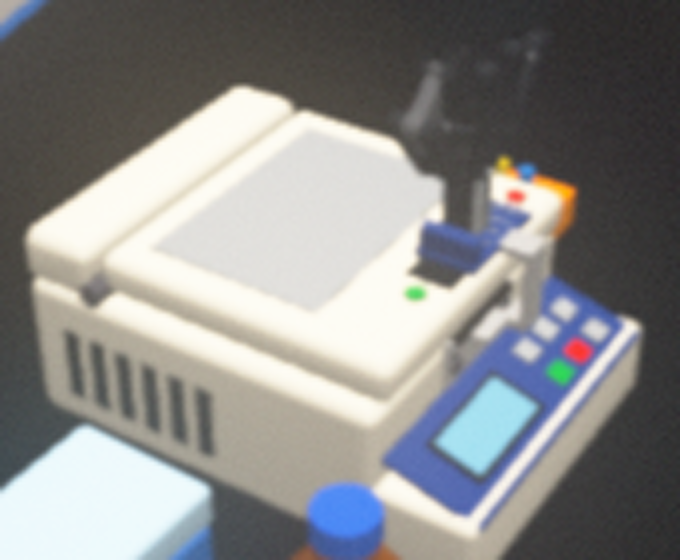

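```bash
python3 -m creep '[[[0,0.7,0],0,255],[[0,0,0],0,255]]'; python3 -m creep '[[[0,0,1],0,255],[[0,0,1],0,255],[[0,0,0],0,255]]';python3 -m creep '[[[0,0,1],0,255],[[0,0,1],0,255],[[0,0,0],0,255]]'
```

```text
clock: 13.12
ee_pos: [0.4958, 0.0526, 0.3046]
tcp_rot: [[0.972, 0.003, 0.236], [-0.236, 0.0, 0.972], [0.003, -1.0, 0.001]]
force: [-1.3, -1.5, 13.8]
grip_width: -0.0
clock: 13.5
ee_pos: [0.4962, 0.0543, 0.3046]
tcp_rot: [[0.972, 0.003, 0.236], [-0.236, -0.001, 0.972], [0.003, -1.0, 0.0]]
force: [-1.5, -1.6, 14.0]
grip_width: -0.004
clock: 13.88
ee_pos: [0.4967, 0.0563, 0.3045]
tcp_rot: [[0.972, 0.003, 0.236], [-0.236, -0.001, 0.972], [0.003, -1.0, 0.0]]
force: [-1.9, -2.5, 14.6]
grip_width: 0.004
```

```bash
python3 -m creep '[[[0,0,1],0,255],[[0,0,1],0,255],[[0,0,0],0,255]]';python3 -m creep '[[[0,0,1],0,255],[[0,0,1],0,255],[[0,0,0],0,255]]'; python3 - <<'E'
from h import *
im,m=snap('wrist','w5')
E
```

```text
clock: 14.25
ee_pos: [0.4971, 0.0582, 0.3046]
tcp_rot: [[0.972, 0.003, 0.236], [-0.236, -0.001, 0.972], [0.003, -1.0, 0.0]]
force: [-1.5, -2.9, 14.7]
grip_width: 0.002
clock: 14.62
ee_pos: [0.4976, 0.0602, 0.3046]
tcp_rot: [[0.972, 0.003, 0.236], [-0.236, -0.001, 0.972], [0.003, -1.0, 0.0]]
force: [-1.7, -1.7, 14.1]
grip_width: -0.004
```

View pics/w5.png

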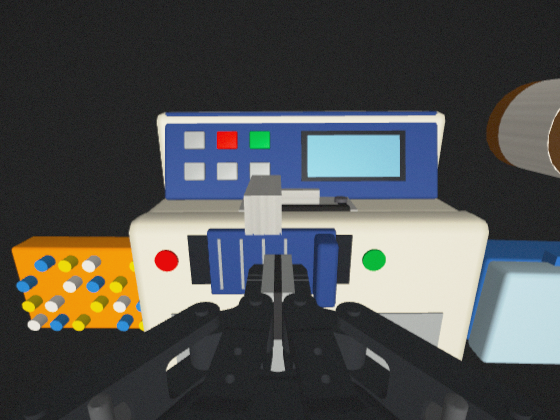

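The slide travels with the finger by friction (gap to the rib unchanged), about 8 mm so far, with no butting against the lip. Carrying on.

```bash
python3 -m creep '[[[0,0,1],0,255],[[0,0,1],0,255],[[0,0,0],0,255]]';python3 -m creep '[[[0,0,1],0,255],[[0,0,1],0,255],[[0,0,0],0,255]]'; python3 -m creep '[[[0,0,1],0,255],[[0,0,0],0,255]]'
```

```text
clock: 15.05
ee_pos: [0.498, 0.0621, 0.3046]
tcp_rot: [[0.972, 0.003, 0.236], [-0.236, -0.001, 0.972], [0.003, -1.0, 0.0]]
force: [-1.2, -1.7, 14.2]
grip_width: -0.004
clock: 15.42
ee_pos: [0.4985, 0.0641, 0.3046]
tcp_rot: [[0.972, 0.003, 0.236], [-0.236, -0.001, 0.972], [0.003, -1.0, 0.0]]
force: [-1.8, -1.8, 14.7]
grip_width: -0.002
clock: 15.68
ee_pos: [0.4987, 0.065, 0.3046]
tcp_rot: [[0.972, 0.003, 0.236], [-0.236, -0.001, 0.972], [0.003, -1.0, 0.0]]
force: [-2.1, -1.6, 14.4]
grip_width: -0.002
```

```bash
python3 -m creep '[[[0,0,1],0,255],[[0,0,0],0,255]]'; python3 -m creep '[[[0,0,0.5],0,255],[[0,0,0],0,255]]'
```

```text
clock: 15.92
ee_pos: [0.499, 0.066, 0.3046]
tcp_rot: [[0.972, 0.003, 0.236], [-0.236, -0.001, 0.972], [0.003, -1.0, 0.0]]
force: [-1.4, -1.6, 14.2]
grip_width: 0.002
clock: 16.18
ee_pos: [0.4991, 0.0664, 0.3046]
tcp_rot: [[0.972, 0.003, 0.236], [-0.236, -0.001, 0.972], [0.003, -1.0, -0.0]]
force: [-1.3, -2.6, 14.6]
grip_width: 0.003
```

```bash
python3 -m creep '[[[0,0,0.5],0,255],[[0,0,0],0,255]]'; python3 -m creep '[[[0,0,0.5],0,255],[[0,0,0],0,255]]'
```

```text
clock: 16.42
ee_pos: [0.4992, 0.0669, 0.3046]
tcp_rot: [[0.972, 0.003, 0.236], [-0.236, -0.001, 0.972], [0.003, -1.0, 0.0]]
force: [-1.7, -1.3, 14.7]
grip_width: 0.001
clock: 16.68
ee_pos: [0.4993, 0.0672, 0.3045]
tcp_rot: [[0.972, 0.003, 0.236], [-0.236, -0.001, 0.972], [0.003, -1.0, -0.001]]
force: [-2.7, -3.1, 13.9]
grip_width: 0.003
```

```bash
python3 -m creep '[[[0,0,0.5],0,255],[[0,0,0],0,255]]'; python3 -m creep '[[[0,0,0.5],0,255],[[0,0,0],0,255]]'
```

```text
clock: 16.92
ee_pos: [0.4994, 0.0674, 0.3046]
tcp_rot: [[0.972, 0.002, 0.236], [-0.236, -0.002, 0.972], [0.003, -1.0, -0.001]]
force: [-1.9, -4.2, 14.8]
grip_width: 0.001
clock: 17.18
ee_pos: [0.4994, 0.0676, 0.3046]
tcp_rot: [[0.972, 0.002, 0.236], [-0.236, -0.003, 0.972], [0.003, -1.0, -0.002]]
force: [-1.9, -5.7, 14.2]
grip_width: 0.004
```

```bash
python3 -m creep '[[[0,0,0.4],0,255],[[0,0,0],0,255]]'; python3 - <<'E'
from h import *
im,m=snap('wrist','w6')
cv2.imwrite('pics/w6c.png',cv2.resize(im[150:310,110:410,::-1],(800,427),interpolation=cv2.INTER_CUBIC))
H=O
for n,u,v in [('green',0,0)]: pass
for n in('w4','w6'):
    i=cv2.cvtColor(cv2.imread(f'pics/{n}.png'),cv2.COLOR_BGR2HSV)[230:290,120:420]
    r=cv2.inRange(i,(0,180,120),(6,255,255))[:,:80]; g=cv2.inRange(i,(45,150,60),(80,255,255)); b=cv2.inRange(i,(105,130,50),(125,255,255))[5:50,60:]
    print(n,'red u',np.where(r)[1].mean()+120,'green u',np.where(g)[1].mean()+120,'blue u',np.where(b.sum(0)>255*30)[0][[0,-1]]+180)
E
```

```text
clock: 17.42
ee_pos: [0.4995, 0.0678, 0.3045]
tcp_rot: [[0.972, 0.002, 0.237], [-0.237, -0.004, 0.972], [0.002, -1.0, -0.003]]
force: [-2.6, -7.3, 14.3]
grip_width: -0.003
w4 red u 180.50953678474116 green u 388.15675675675675 blue u [210 336]
w6 red u 152.08870967741936 green u 359.70491803278685 blue u [209 335]
```

View pics/w6c.png

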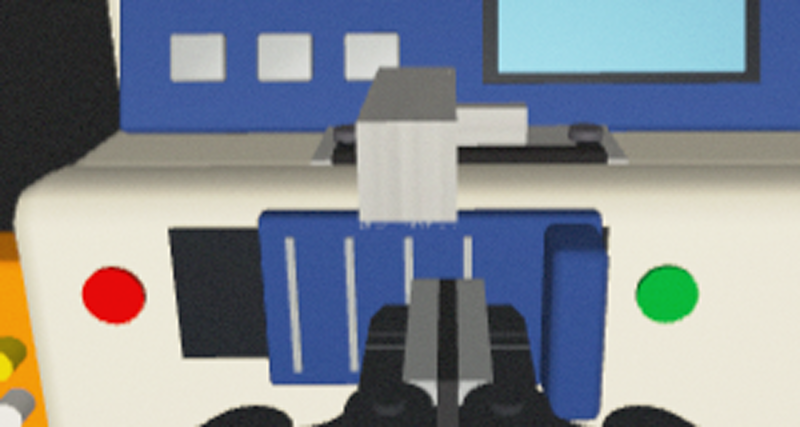

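The slide moved about 15 mm relative to the dots. The side force jumped to 7.5 N with almost no further motion, so it is on the end stop. I ease the side load, then lift slowly.

```bash
python3 -m creep '[[[0,0,-0.8],0,255],[[0,-1,-0.3],0,255],[[0,0,0],0,255]]'; python3 -m creep '[[[0,-1,0],0,255],[[0,-1,0],0,255],[[0,-1,0],0,255],[[0,0,0],0,255]]'; python3 -m creep '[[[0,-2,0],0,255],[[0,-2,0],0,255],[[0,0,0],0,255]]'
```

```text
clock: 17.85
ee_pos: [0.4994, 0.0673, 0.3047]
tcp_rot: [[0.972, 0.002, 0.236], [-0.236, -0.002, 0.972], [0.002, -1.0, -0.001]]
force: [-0.6, -3.6, 10.0]
grip_width: 0.004
clock: 18.35
ee_pos: [0.4993, 0.0678, 0.3063]
tcp_rot: [[0.972, 0.0, 0.236], [-0.236, -0.001, 0.972], [0.001, -1.0, -0.001]]
force: [1.9, -3.7, 5.6]
grip_width: -0.002
clock: 18.73
ee_pos: [0.499, 0.0683, 0.3092]
tcp_rot: [[0.972, -0.001, 0.236], [-0.236, 0.0, 0.972], [-0.001, -1.0, -0.0]]
force: [-0.7, -0.6, 0.7]
grip_width: -0.0
```

```bash
python3 -m creep '[[[0,-10,0],0,255],[[0,-20,0],0,255],[[0,-30,0],0,255],[[0,-30,0],0,255],[[0,-30,0],0,255],[[0,0,0],0,255],[[0,0,0],0,255]]';python3 - <<'E'
from h import *
print(robot.sense()['force'])
im,m=snap('wrist','w7');im2,m2=snap('side','s7')
cv2.imwrite('pics/s7c.png',cv2.resize(im2[150:290,205:375,::-1],(680,560),interpolation=cv2.INTER_CUBIC))
E
```

```text
clock: 19.6
ee_pos: [0.4991, 0.0681, 0.4302]
tcp_rot: [[0.972, 0.0, 0.236], [-0.236, 0.001, 0.972], [0.0, -1.0, 0.001]]
force: [-0.3, 1.2, -0.2]
grip_width: -0.001
[-0.26732969  1.18519566 -0.19137003]
```

View pics/w7.png

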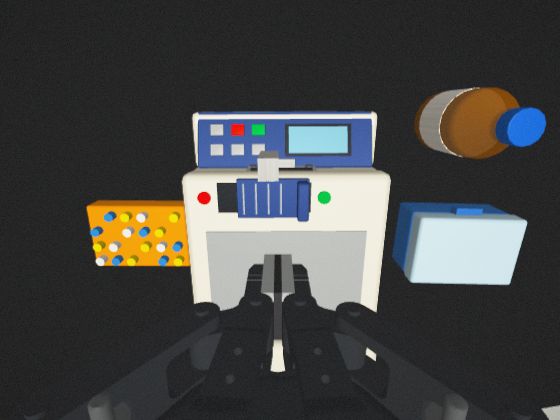

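View pics/s7c.png

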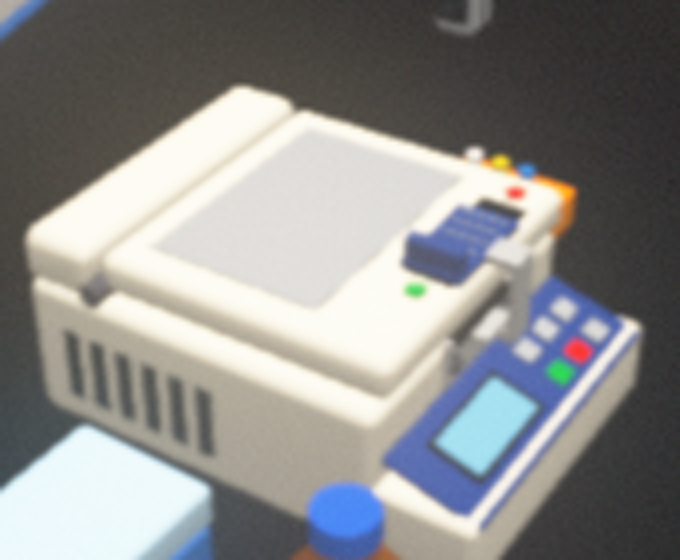

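```bash
python3 - <<'E'
from h import *
m=robot.camera_model('wrist');ms=robot.camera_model('side')
im=cv2.imread('pics/w7.png'); cv2.imwrite('pics/w7c.png',cv2.resize(im[140:240,180:380],(800,400),interpolation=cv2.INTER_CUBIC))
I=lambda u,v:(205+(u+.5)/4-.5,150+(v+.5)/4-.5)
hs=cv2.cvtColor(im,cv2.COLOR_BGR2HSV)
def cen(mask,x0,x1,y0,y1):
    q=np.argwhere(mask[y0:y1,x0:x1]);c=q.mean(0);return c[1]+x0,c[0]+y0
R=cen(cv2.inRange(hs,(0,180,100),(8,255,255)),190,220,185,210);G=cen(cv2.inRange(hs,(45,150,60),(80,255,255)),310,340,185,210)
b=cv2.inRange(hs,(105,130,50),(125,255,255))[183:212]
cols=np.where((b>0).mean(0)>.8)[0]; cols=cols[(cols>200)&(cols<330)]
print(R,G,cols[[0,-1]])
print('red',tri(m,R,ms,I(515,193)),'green',tri(m,G,ms,I(415,291)))
f=lambda u,v,h:(onz(m,u,v,h)-O)@Y*1e3
print('y red,green',f(*R,.128),f(*G,.128),'face right edge front/rear',f(cols[0],197,.133), 'start: -62.7 47.5 -46.6')
E
```

```text
(np.float64(203.56896551724137), np.float64(197.52586206896552)) (np.float64(323.78632478632477), np.float64(197.1025641025641)) [238 308]
red (array([0.48145581, 0.00464836, 0.12947739]), np.float64(0.0003959017834547435)) green (array([0.50651316, 0.10910663, 0.12869875]), np.float64(0.000650340240537083))
y red,green -62.78081612350882 45.16086417617953 face right edge front/rear -31.18465536398634 start: -62.7 47.5 -46.6
```

View pics/w7c.png

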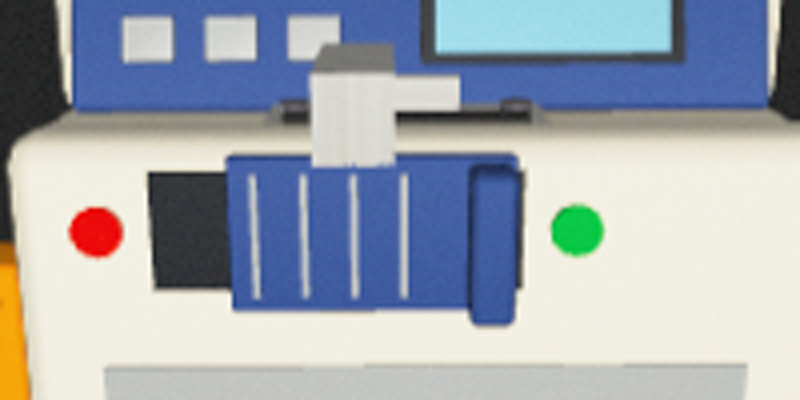

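```bash
python3 -c "
from plant import robot
print(robot.finish_job(), robot.sense()['clock'])"
```

```text
the job is handed in; nothing more can be done
the job is handed in; nothing more can be done
```

I pushed the lid down onto its buffer and slid the lock across to its end stop. I let go, and the lid stayed shut and level. I then handed the job in at about 20 s; the hand-in gives no verdict.

- **Pressing:** I used closed fingertips on the pad. The buffer stopped them firmly at a tip height of about 132 mm, with the lock still untouched. The sensed vertical force peaked at 17.7 N, about 18 N in total with the fore-aft drag. I then held about 14 N for the slide.
- **Locking:** The slide was carried along by friction from the fingertip, so the rib was never pushed. It moved with about 2–3 N of side force until that rose to about 7.5 N with almost no further motion. I took that as the end stop.
- **Last checks, arm raised clear:**
  - **Lock:** it moved 15.4 mm in the images and 15.3 mm by the arm, on top of a start of 0–3 mm.
  - **Lid:** its dots measured 129 mm above the bench, against about 128 mm expected when shut. That puts the lid within roughly 0.01 rad of level.
  - **Rack, box and bottle:** they look undisturbed in the pictures, but I did not measure their positions.
- **Disagreements:** The cycler's sideways centre disagreed by about 10 mm between the bench-corner and panel measurements, and the hinge by about 2.5 mm fore and aft. Neither affected the work, because I measured the pad directly.

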